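# Put a cell in the inspection lamp and balance its heads

### The arm

A 6-joint arm with a two-finger parallel gripper is mounted at the origin on the work surface. World frame = base frame: x ahead of the robot, y to its left, z up, the work surface at z = 0. Lengths are in m, angles in rad, forces in N, time in s.
With the tool pointing down it reaches from about 0.35 to 0.975 m from the base axis. Payload 4.9 kg.
Tool frame: the origin (TCP) lies on the front face of the gripper's body, between the roots of the fingers; the fingertips stand ctrl.tip_extent ahead of it and the grasp point (between the pads) lies 54 mm ahead of it (ctrl.tip_extent is the distance from the TCP to the fingertips, in m); z points along the fingers, y is the line along which they close (so a half turn about z gives the same grasp; the last joint's range is limited). The gripper opens to 85 mm and grips with 20 to 120 N. Pads are 22 mm wide; open, the fingers measure 114 mm over their backs; the gripper's body (76 mm by 85 mm) begins 54 mm behind the grasp point. The pads swing forward as they close: fully open they stand 13 mm farther back than shut.
Start: joints at [1.144, 0.053, 1.613, -0, 1.476, -0.119], TCP at [0.189, 0.596, 0.304] pointing down, gripper open.
Joint ranges: [-3.01, 3.01], [-1.01, 2.22], [0.06, 2.58], [-1.02, 4.17], [0.09, 2.62], [-3.14, 3.14]. Speed limits (rad/s): [2.57, 2.57, 3.14, 3.14, 3.14, 3.14].

### API

Orientations are given as a rotation vector (axis times angle).
In Python, from station import ctrl gives the robot as it stands.
- The arm moves only by the tool apply_moves, never from a script. Its argument "rows" is one flat list of numbers, 6 for each row, row after row: the shift along the tool's x, y, z normalised to -1 to 1, where 1 is 0.6 m, then the turn, a rotation vector about the tool's x, y, z normalised to -1 to 1, where 1 is 90 degrees. A call has 1 to 20 rows; each row is the pose to reach, as a shift and turn from the pose commanded when the call began, along the tool's axes at that moment; what a row does not reach only later rows make up. A row lasts 1/10 s, in which the tool goes at most 50 mm and 8.59 degrees, less where a joint would pass 70% of its speed; a pose out of reach is approached as far as the arm can. A call with a number of a shift or a turn outside -1 to 1 is refused whole. A call with a gripper value outside its range is refused whole. "grip" is the opening, from 0 (shut) to 1 (fully open), set as the call begins (left out, the last holds). The fingers move at their own pace and stop on an object; "grip_force" is the grip in N (left out, the last holds). Time passes only in rows, so rows that repeat a pose let the fingers close. It gives the time, the measured TCP pose, the force, the opening and the grip force at its end, in the units of the state.
- ctrl.get_obs(): the state, without advancing time (a new reading comes with each control period).
- ctrl.get_image(name): name is "side" or "top"; returns (picture, depth): 480x640x3 uint8, blue, green, red; 480x640 float32, m along the optical axis (not along the pixel's ray), 0 where there is no reading.
- ctrl.camera_model(name): a dict with "mtx" (3x3 intrinsics, pixels), "k1" (the pictures are not rectified: a ray, as slopes to the right and down, at radius r is drawn at 1 + k1 r^2 times it, then the intrinsics apply), "R" (3x3) and "t" (3): a world point X has camera coordinates R X + t. Camera axes: x right, y down, z forward; pixel columns grow to the right and rows downward; lengths in m; the calibration is good to about 2 mm. A picture is of the moment at which its call begins. camera_model takes no time and is no camera call.
- ctrl.finish_job(): hands the job in; it is judged then, once.
The state is a dict: "t": time; "q": joint angles; "dq": joint speeds; "effort": joint torques, N m; "tool_pos": TCP position; "tool_rot": TCP orientation; "contact_force": force on the tool from outside, world axes, zero at the start; "wrist_torque": the same for the moment, N m; "opening": finger opening in m; "grip_force": force on a finger pad.
Only numpy, scipy, OpenCV 4.12 (cv2) and the standard library are available. Lean on these libraries where they do the work, as an engineer would, in place of code of your own. Each camera call takes 0.05 s, during which the arm holds its last target. There are 200 camera calls.

### The job

The twin-head inspection lamp is out of power: slide its battery cover fully open, take the charged cell from the charging dock and fit it in the bay, flat end pushed against the coil spring and then the end with the nub dropped in, so that it lies fully home, and slide the cover fully shut. Then slide the near dimmer slider level with the far one, so that both heads burn alike. Do not shift the far slider, and leave the wire brush, the magnetic square and the angle bracket where they lie.

Things in the scene. Friction and masses are not known exactly. Their poses are not given: they have to be found in the camera images.
- lamp: Inspection lamp fixed to the steel table: a grey bar 92 wide (x), 344 long (y), top 20 above the table, with a flat LED head up to 95 high beyond either end (y = -275 to -194, y = 171 to 257). Origin on the table below the spring's free face; y runs along the bar from the dimmer panel past the cell bay (y = 0 to 56) to where the open cover is stowed; x across, away from the robot at yaw 0; z up.
- panel (a point): Centre of the top of the lamp's black dimmer panel, 88 x 140, 30 above the table, at lamp y = -113; two slots along the lamp's y, at lamp x = -22 (near) and +22 (far), each with tick marks 10 apart.
- seat (a point): Where the cell's centre lies when home: lamp y = 25.75, 44.75 above the table; axes as the lamp's. The cell then lies along y, nub towards +y. It rests on two saddles (28 above the table, lamp y = -1 to 10 and 43.5 to 54.5) with cheeks 14 higher, 36 apart inside, 46 outside; between the saddles the sides are open to the bar's top for the fingers.
- tab (a point): Centre of the face of the brass contact tab that the nub rests on: lamp y = 56.5, 44.75 above the table; tab 12 wide, top at 52; axes as the lamp's. It stands on the bay's end wall (lamp y = 59.5 to 63.5, 44 wide, top at 53).
- contact (a joint): Travel of the coil spring contact, a disc 22 across at the seat's height, before a housing (lamp y = -38 to -20, 44 wide, top at 58): 0 at rest (face at lamp y = 0), to 0.014 m pressed towards -y; 2.7 N to start, 5 N at 5 mm, 9 N at 14 mm. Home, the cell holds it 5 mm in; so it goes in tilted, flat end 0.3 rad down, about 8 mm into the spring, until the nub end clears the tab.
- cover (a joint): Sliding battery cover, a grey open-ended tunnel 60 wide, 82 long, top 70 above the table. 0 when fully shut over the bay (it must go to within 3 mm), 0.090 m fully open; it slides along the lamp's +y to open, with about 2 N of friction, and stays where it is left. The cell does not go in until it is open.
- cover_grip (a point): Grip ridge across the top of the cover, 12 thick along the lamp's y, 44 long across it, 26 high (from 70 to 96 above the table). This point is at mid-thickness, 87 above the table, at lamp x = 0 and y = 25 when shut, more by the joint value as it opens; axes as the lamp's.
- dim_near (a joint): Position of the near dimmer slider (the one on the robot's side, at lamp x = -22): 0 at the end of its slot away from the bay (lamp y = -150), growing to 0.070 m towards the bay (lamp +y). Friction 1.5 N; it stays where it is left.
- near_grip (a point): Near slider's cap, an aluminium block 12 along the slot, 24 across it, standing from 33 to 59 above the table, with a black index line on top. This point is at mid-thickness, 50 above the table; axes as the lamp's.
- dim_far (a joint): Position of the far dimmer slider (lamp x = +22), measured the same way. It is already set right and stays as it is.
- far_grip (a point): Far slider's cap, of the same size, and the same point on it; axes as the lamp's.
- cell_center (a point): Centre of the charged cell, a D-size cylinder 33.5 across and 61.5 long overall, 160 g, lying on its side. Its y axis is the cell's axis and points to the end with the nub (10 across, 2 long); the other end is flat.
- cell_nub (a point): Tip of the cell's nub, 30.75 from its centre; axes as the cell's.
- dock: Black charging dock 100 x 110, 16 high (it does not move); origin at the centre of its underside, y along the cell. The cell lies loose on two saddles, its centre 40.75 above the table, between cheeks 14 high and 11 wide at 22 either side of the dock's middle along y, and end blocks 40 high whose inner faces are 72 apart. Between the saddles the space beside the cell is open down to 16 above the table.
- wire_brush_mid (a point): Bystander, not to be disturbed: wire brush with wooden back, 260 long, 40 high; this point is about its middle.
- magnet_square_mid (a point): Bystander, not to be disturbed: arrow-shaped magnetic welding square, 110 x 100, 17 high; this point is about its middle.
- bracket_mid (a point): Bystander, not to be disturbed: stainless angle bracket, 120 long, 54 high; this point is about its middle.
Mind the look-alikes: they are no part of the job. Leave any green look-alike of the part that bears cell_center alone.

How it is judged:
On the way, in this order (a step that is already met when the one before it is completed fails the run):
1. the battery cover is slid open (at least 75 of its 90 mm) (value of joint cover above 0.075 m), for 0.1 s.
2. the cell lies home in the bay, flat end on the spring, nub on the tab (distance between cell_center and seat below 0.004 m and angle between the y axis of cell_center and the y axis of lamp, either way round below 0.07 rad and y of cell_nub in the frame of lamp above 0.045 m and value of joint contact above 0.003 m), for 0.2 s.
3. the cover is shut over the cell (all of step 2 and value of joint cover below 0.003 m), for 0.2 s.
4. the near slider is level with the far one (y of near_grip in the frame of far_grip between -0.005 and 0.005 m), for 0.2 s.
At the end, for the whole second after the job is handed in: The cell lies at rest in the bay, its centre within 4 mm of its seat, its axis within 0.07 rad of the bay's, nub towards the tab, the spring pressed by at least 3 mm; the cover is within 3 mm of fully shut; the near slider is within 5 mm of level with the far one along the track (all of step 3 and all of step 4 and velocity of joint contact below 0.01 m/s); the robot touches nothing.
It fails at once if the far slider is shifted by more than 4 mm (distance of far_grip from where it was at the start of the episode above 0.004 m).
It fails at once if the wire brush, the magnetic square or the angle bracket is shifted by more than 30 mm (distance of any of wire_brush_mid, magnet_square_mid, bracket_mid from where it was at the start of the episode above 0.03 m).
It also fails if it takes over 67 s, if anything falls off the work surface, if the arm or the gripper's body presses on something with over 40 N, if the wrist force passes 120 N, or if a joint passes its speed limit or range.

## Working session

There is one attempt and no reset: what is moved stays moved. The work goes in short steps, Python scripts to look and compute and a tool call to move; the robot and the scene stay as the last step left them, time stands still between calls to the robot, and variables do not carry over. Pictures are saved under pics/ and viewed, at most 10 in all, crops included, and the job is handed in when it is done.

Besides the shell and the picture viewer there is one more tool, called after "Call:" as name(argument=value, ...) on one line, values as JSON. apply_moves: Moves the arm, as the interface text tells. Its arguments: {"type":"object","properties":{"rows":{"type":"array","items":{"type":"number"}},"grip":{"type":"number"},"grip_force":{"type":"number"}},"required":["rows"]}

```bash
mkdir -p pics; ls; cat > h.py <<'E'
import numpy as np, cv2
from scipy.spatial.transform import Rotation as Ro
from station import ctrl
def cap(n):
    im,d=ctrl.get_image(n); np.savez('%s.npz'%n,im=im,d=d); return im,d
def load(n):
    z=np.load('%s.npz'%n); return z['im'],z['d']
def slopes(n,uv):
    m=ctrl.camera_model(n); K=np.array(m['mtx']);k=m['k1']
    p=np.array([(uv[0]-K[0,2])/K[0,0],(uv[1]-K[1,2])/K[1,1]]);q=p.copy()
    for _ in range(30): q=p/(1+k*(q@q))
    return q
def onz(n,uv,z):
    m=ctrl.camera_model(n);R=np.array(m['R']);t=np.array(m['t']).ravel()
    q=slopes(n,uv);c=-R.T@t;d=R.T@np.array([q[0],q[1],1]);return c+d*(z-c[2])/d[2]
def dep(n,uv,D):
    m=ctrl.camera_model(n);R=np.array(m['R']);t=np.array(m['t']).ravel()
    q=slopes(n,uv);z=D[int(uv[1]),int(uv[0])];return R.T@(np.array([q[0],q[1],1])*z-t)
def cloud(n,D):
    m=ctrl.camera_model(n);R=np.array(m['R']);t=np.array(m['t']).ravel();K=np.array(m['mtx']);k=m['k1']
    v,u=np.mgrid[0:480,0:640];p=np.stack([(u-K[0,2])/K[0,0],(v-K[1,2])/K[1,1]],-1);q=p.copy()
    for _ in range(30): q=p/(1+k*(q**2).sum(-1,keepdims=True))
    P=np.concatenate([q,np.ones((480,640,1))],-1)*D[...,None]
    W=(P-t)@R; W[D==0]=np.nan; return W
E
python3 - <<'E'
from h import *
for n in('top','side'):
    im,d=cap(n);cv2.imwrite(f'pics/{n}0.png',im);m=ctrl.camera_model(n);print(n,-np.array(m['R']).T@np.array(m['t']).ravel(),np.array(m['mtx'])[0,0])
o=ctrl.get_obs();print(o['tool_pos'],o['tool_rot'],o['t'],ctrl.tip_extent)
E
```

```text
pics
top [2.19072042e-01 7.75302816e-04 1.62494831e+00] 624.8536888656031
side [-0.12105698 -0.77101534  0.86184906] 596.3731273327685
[0.18919003 0.59523306 0.30277843] [-4.81527705e-01 -3.10399200e+00  2.75351653e-03] 0.1 0.0726
```

View pics/top0.png

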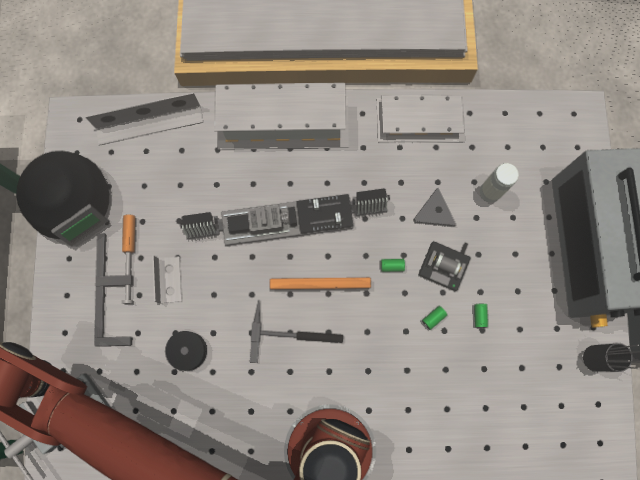

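View pics/side0.png

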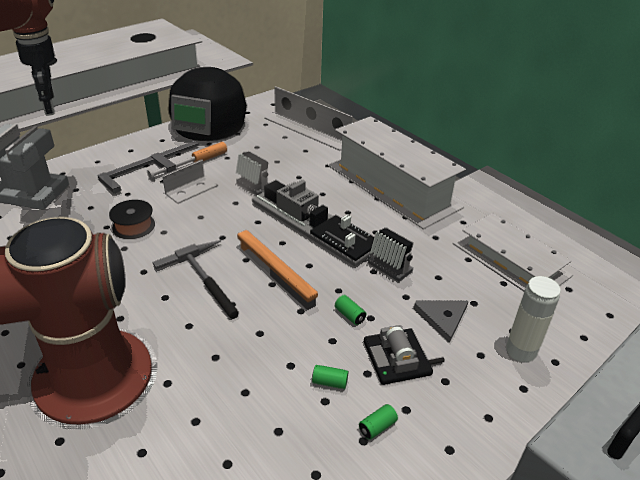

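The top view shows the lamp, with its panel at (325,213), cover at (268,217) and heads at (198,225) and (371,202). The dock with the grey/silver cell is at (446,265). The three green cylinders at (393,265), (434,317) and (481,315) are the look-alikes. The cell in the dock is the one meant, since it isn't green and lies in the dock. I'll confirm this in an enlarged crop.

```bash
python3 - <<'E'
from h import *
im,d=load('top');s,ds=load('side')
a=cv2.resize(im[185:255,210:370],(800,350),interpolation=cv2.INTER_CUBIC)
b=cv2.resize(im[235:295,410:490],(333,250),interpolation=cv2.INTER_CUBIC)
c=cv2.resize(s[310:390,355:455],(312,250),interpolation=cv2.INTER_CUBIC)
o=np.zeros((600,800,3),np.uint8);o[:350]=a;o[350:,:333]=b;o[350:,340:652]=c
cv2.imwrite('pics/c1.png',o)
W=cloud('top',d)
np.set_printoptions(precision=4,suppress=True)
# heights map along the lamp, cell
for nm,(u0,u1,v0,v1),(z0,z1) in [('ridge',(235,300,195,235),(.085,.105)),('covertop',(235,300,195,235),(.062,.078)),('panel',(295,360,190,240),(.026,.034)),('caps',(295,360,190,240),(.050,.066)),('cell',(420,475,240,290),(.046,.066)),('bar',(210,300,195,250),(.014,.024)),('dockbase',(410,480,230,295),(.010,.020))]:
    P=W[v0:v1,u0:u1].reshape(-1,3);P=P[(P[:,2]>z0)&(P[:,2]<z1)]
    if len(P)>5:
        r=cv2.minAreaRect(P[:,:2].astype(np.float32)*1000);print(nm,len(P),P.mean(0),r)
    else: print(nm,len(P))
E
```

```text
ridge 89 [0.5884 0.1611 0.0957] ((589.0029296875, 161.49302673339844), (43.80252456665039, 12.329344749450684), 6.682857513427734)
covertop 631 [0.5883 0.1575 0.0698] ((590.1383056640625, 151.141845703125), (62.851287841796875, 140.12498474121094), 7.825209140777588)
panel 1179 [0.6075 0.0087 0.0301] ((608.8217163085938, 3.42047119140625), (91.17424011230469, 167.25192260742188), 7.215020179748535)
caps 128 [ 0.6124 -0.0138  0.0586] ((610.8865966796875, -0.99749755859375), (63.626060485839844, 166.35406494140625), 0.4954809844493866)
cell 291 [ 0.4665 -0.3083  0.0547] ((469.7685241699219, -304.06158447265625), (81.49646759033203, 34.230587005615234), 63.76708221435547)
bar 971 [0.5768 0.183  0.0195] ((589.2831420898438, 190.95022583007812), (102.08785247802734, 241.9954833984375), 7.46341609954834)
dockbase 825 [ 0.4681 -0.3045  0.0155] ((478.7442626953125, -311.6871643066406), (155.17958068847656, 159.13986206054688), 76.22343444824219)
```

View pics/c1.png

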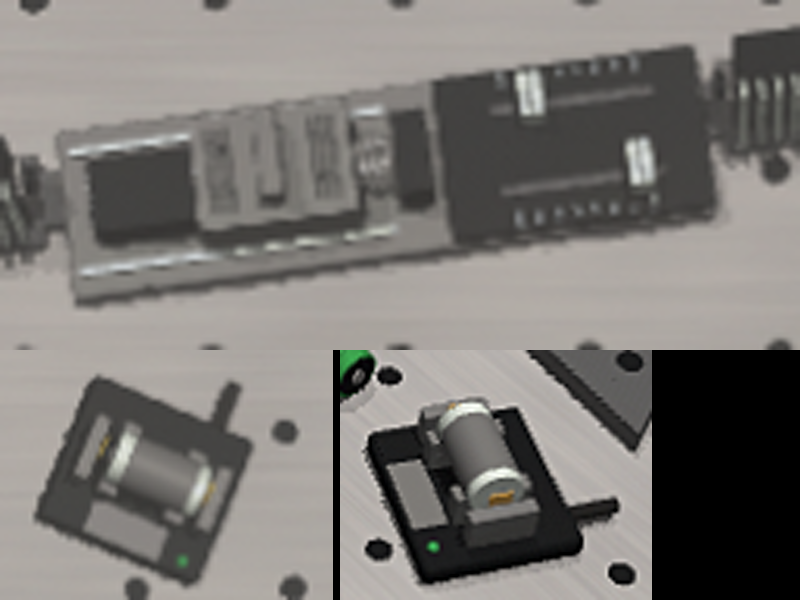

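The crop shows three things:
- **Cover:** the ridge is at about (263,218) in the full picture.
- **Sliders:** the far cap is at (316,204) and the near cap at (338,217).
- **Cell:** the grey cell with white ends in the dock runs from (440,260) to (457,268). It matches the description, unlike the green ones.

Next I need the nub end and exact fits.

```bash
python3 - <<'E'
from h import *
im,d=load('top');s,ds=load('side')
np.set_printoptions(precision=4,suppress=True)
o=np.zeros((600,800,3),np.uint8)
o[:, :400]=cv2.resize(im[250:283,435:457+8],(400,600),interpolation=cv2.INTER_CUBIC)[:600]
o[:, 400:]=cv2.resize(s[318:372,380:416],(400,600),interpolation=cv2.INTER_CUBIC)
cv2.imwrite('pics/c2.png',o)
W=cloud('top',d)
def comp(u0,u1,v0,v1,z0,z1,k=0):
    m=np.zeros((480,640),np.uint8);m[v0:v1,u0:u1]=((W[...,2]>z0)&(W[...,2]<z1))[v0:v1,u0:u1]
    n,l,st,c=cv2.connectedComponentsWithStats(m,connectivity=4)
    idx=np.argsort(-st[1:,4])[:k+1]+1
    for i in idx:
        P=W[l==i];r=cv2.minAreaRect(P[:,:2].astype(np.float32)*1000);print(len(P),P.mean(0),np.round(r[0],1),np.round(r[1],1),round(r[2],2))
print('ridge');comp(235,300,195,235,.085,.105)
print('panel');comp(290,360,190,240,.024,.040)
print('caps');comp(300,352,194,235,.052,.066,1)
print('covertop');comp(235,285,195,235,.060,.078)
print('housing');comp(280,300,195,235,.05,.062,1)
print('cell');comp(430,465,250,282,.046,.066)
print('dock');comp(410,480,230,295,.006,.022)
P=W[250:282,430:466].reshape(-1,3);P=P[(P[:,2]>.049)&(P[:,2]<.066)]
c=P[:,:2].mean(0);u,sv,vt=np.linalg.svd(P[:,:2]-c);print('cell axis',vt[0],c,P[:,2].max())
q=P[P[:,2]>.0525];c=q[:,:2].mean(0);u,sv,vt=np.linalg.svd(q[:,:2]-c);t=(q[:,:2]-c)@vt[0];print(vt[0],c,t.min(),t.max())
E
```

```text
ridge
89 [0.5884 0.1611 0.0957] [589.  161.5] [43.8 12.3] 6.68
panel
1562 [0.6079 0.0077 0.0305] [608.3   9.8] [ 91.7 145.3] 7.22
caps
40 [0.6278 0.0293 0.0592] [628.2  29.9] [10.5 24.9] 89.76
39 [ 0.5923 -0.0279  0.0586] [591.3 -27.4] [24.2 11.6] 6.24
covertop
621 [0.5877 0.1596 0.0698] [588.9 160.4] [62.9 80.2] 7.51
housing
99 [0.5979 0.0909 0.0571] [598.1  90.7] [45.3 17.8] 4.98
10 [0.5934 0.1172 0.0544] [594.7 116.8] [16.9  3. ] 0.33
cell
286 [ 0.4662 -0.309   0.0549] [ 466.4 -310.9] [66.2 34.2] 63.77
dock
1006 [ 0.4691 -0.3049  0.0157] [ 482.  -313.5] [112.9 133.5] 64.73
cell axis [0.443  0.8965] [ 0.4665 -0.3095] 0.06592099015673103
[-0.4338 -0.901 ] [ 0.4667 -0.3087] -0.031007778015329116 0.03064989912203483
```

View pics/c2.png

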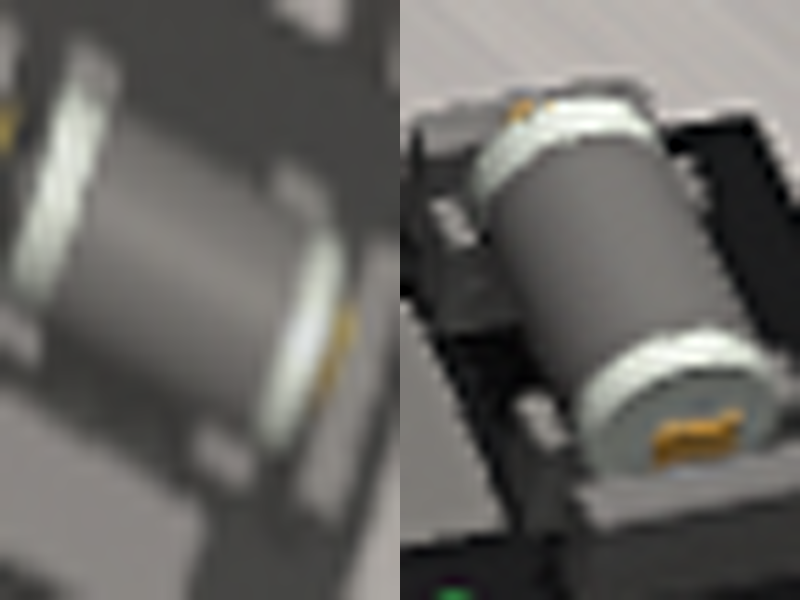

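The near-end face is partly hidden by a gold dock contact at about (700,437) in the crop, so the nub end is unclear. I'll check it once the cell is lifted. The lamp fit is consistent: origin (.594,.120), yaw .1265, cover about 17 mm open already, near slider y −.146, far slider y −.094.

```bash
cat >> h.py <<'E'
YAW=.1265; O=np.array([.5941,.1198,0]); LR=Ro.from_euler('z',YAW).as_matrix()
def L(p): return O+LR@np.array(p)
def toL(p): return LR.T@(np.array(p)-O)
def pose(gp,th,tilt=None,axis=None):
    y=np.array([-np.sin(th),np.cos(th),0]);z=np.array([0,0,-1.]);R=np.stack([np.cross(y,z),y,z],1)
    if tilt: R=Ro.from_rotvec(np.array(axis)*tilt).as_matrix()@R
    return np.array(gp)-.054*R[:,2],R
def row(gp,th,tilt=None,axis=None,ref=None):
    o=ctrl.get_obs();p0=np.array(o['tool_pos']);R0=Ro.from_rotvec(o['tool_rot']).as_matrix()
    p,R=pose(gp,th,tilt,axis)
    d=R0.T@(p-p0);r=Ro.from_matrix(R0.T@R).as_rotvec()
    print('row',np.round(np.r_[d/.6,r/(np.pi/2)],4),'rows',round(max(np.linalg.norm(d)/.05,np.rad2deg(np.linalg.norm(r))/8.59),1))
def st():
    o=ctrl.get_obs();R=Ro.from_rotvec(o['tool_rot']).as_matrix();g=np.array(o['tool_pos'])+.054*R[:,2]
    print('t',o['t'],'gp',g.round(4),'lamp',toL(g).round(4),'yth',round(np.arctan2(-R[0,1],R[1,1]),4),'z',R[:,2].round(3),'F',np.round(o['contact_force'],1),'op',round(o['opening'],4),'q6',np.round(o['q'],2))
E
python3 - <<'E'
from h import *
st()
row(L([0,.042,.14]),YAW)
E
```

```text
t 0.1 gp [0.1892 0.5951 0.2488] lamp [-0.3417  0.5226  0.2488] yth -0.3078 z [-0.001 -0.002 -1.   ] F [ 0.1  0.2 -0.2] op 0.0849 q6 [ 1.14  0.05  1.61 -0.    1.48 -0.12]
row [-8.538e-01 -4.869e-01  1.820e-01 -1.100e-03 -4.000e-04 -2.765e-01] rows 12.0
```

Call:
apply_moves(rows=[-0.8538, -0.4869, 0.182, -0.0011, -0.0004, -0.2765, -0.8538, -0.4869, 0.182, -0.0011, -0.0004, -0.2765, -0.8538, -0.4869, 0.182, -0.0011, -0.0004, -0.2765, -0.8538, -0.4869, 0.182, -0.0011, -0.0004, -0.2765, -0.8538, -0.4869, 0.182, -0.0011, -0.0004, -0.2765, -0.8538, -0.4869, 0.182, -0.0011, -0.0004, -0.2765, -0.8538, -0.4869, 0.182, -0.0011, -0.0004, -0.2765, -0.8538, -0.4869, 0.182, -0.0011, -0.0004, -0.2765, -0.8538, -0.4869, 0.182, -0.0011, -0.0004, -0.2765, -0.8538, -0.4869, 0.182, -0.0011, -0.0004, -0.2765, -0.8538, -0.4869, 0.182, -0.0011, -0.0004, -0.2765, -0.8538, -0.4869, 0.182, -0.0011, -0.0004, -0.2765, -0.8538, -0.4869, 0.182, -0.0011, -0.0004, -0.2765, -0.8538, -0.4869, 0.182, -0.0011, -0.0004, -0.2765, -0.8538, -0.4869, 0.2703, -0.0011, -0.0004, -0.2765, -0.8538, -0.4869, 0.2703, -0.0011, -0.0004, -0.2765, -0.8538, -0.4869, 0.2703, -0.0011, -0.0004, -0.2765], grip=0.5, grip_force=30)

```text
t: 1.8
tool_pos: [0.5879, 0.1633, 0.1415]
tool_rot: [0.201, -3.134, -0.003]
contact_force: [-0.6, -0.2, 0.5]
opening: 0.0426
grip_force: 0.0
```

```bash
python3 -c "
from h import *
st();row(L([0,.042,.087]),YAW)"
```

```text
t 1.8 gp [0.5879 0.1634 0.0875] lamp [-0.0006  0.0441  0.0875] yth 0.1283 z [-0.001  0.002 -1.   ] F [-0.6 -0.2  0.5] op 0.0426 q6 [ 0.15  0.17  1.77  0.    1.2  -1.55]
row [-0.001  -0.0033  0.0008  0.0012 -0.0003  0.0011] rows 0.0
```

Call:
apply_moves(rows=[0, 0, 0, 0, 0, 0, 0, 0, 0, 0, 0, 0, 0, 0, 0, 0, 0, 0, 0, 0, 0, 0, 0, 0, 0, 0, 0, 0, 0, 0], grip=0.0, grip_force=30)

```text
t: 2.3
tool_pos: [0.589, 0.1627, 0.143]
tool_rot: [-0.199, 3.134, 0.004]
contact_force: [-2.5, 0.1, 5.9]
opening: 0.0116
grip_force: 35.4
```

Call:
apply_moves(rows=[0, 0.03, 0, 0, 0, 0, 0, 0.06, 0, 0, 0, 0, 0, 0.09, 0, 0, 0, 0, 0, 0.116, 0, 0, 0, 0, 0, 0.116, 0, 0, 0, 0, 0, 0.116, 0, 0, 0, 0])

```text
t: 2.9
tool_pos: [0.5801, 0.2323, 0.143]
tool_rot: [-0.2, 3.134, 0.005]
contact_force: [-2.5, 1.7, 5.0]
opening: 0.0112
grip_force: 34.5
```

```bash
python3 -c "
from h import *
st()"
```

```text
t 2.9 gp [0.5801 0.2325 0.089 ] lamp [0.0004 0.1135 0.089 ] yth 0.1276 z [ 0.001  0.003 -1.   ] F [-2.5  1.7  5. ] op 0.0112 q6 [ 0.26  0.2   1.74  0.    1.21 -1.44]
```

Call:
apply_moves(rows=[0, 0.004, 0, 0, 0, 0, 0, 0.004, 0, 0, 0, 0, 0, 0.004, 0, 0, 0, 0])

```text
t: 3.2
tool_pos: [0.5799, 0.2337, 0.143]
tool_rot: [-0.199, 3.134, 0.003]
contact_force: [-2.1, 0.5, 5.7]
opening: 0.0112
grip_force: 34.7
```

```bash
python3 -c "
from h import *
st()"
```

```text
t 3.2 gp [0.58   0.2338 0.089 ] lamp [0.0004 0.1148 0.089 ] yth 0.127 z [ 0.001  0.002 -1.   ] F [-2.1  0.5  5.7] op 0.0112 q6 [ 0.26  0.2   1.73  0.    1.21 -1.43]
```

Call:
apply_moves(rows=[0, 0.006, 0, 0, 0, 0, 0, 0.006, 0, 0, 0, 0, 0, 0.006, 0, 0, 0, 0])

```text
t: 3.5
tool_pos: [0.5799, 0.2344, 0.143]
tool_rot: [-0.199, 3.135, -0.007]
contact_force: [-1.0, -11.8, 7.3]
opening: 0.0116
grip_force: 34.9
```

```bash
python3 -c "
from h import *
st()"
```

```text
t 3.5 gp [0.58   0.2341 0.089 ] lamp [0.0004 0.1152 0.089 ] yth 0.1267 z [ 0.001 -0.004 -1.   ] F [ -1.  -11.8   7.3] op 0.0116 q6 [ 0.27  0.2   1.73 -0.    1.21 -1.43]
```

Call:
apply_moves(rows=[0, 0, 0, 0, 0, 0, 0, 0, 0, 0, 0, 0, 0, 0, -0.06, 0, 0, 0, 0, 0, -0.14, 0, 0, 0, 0, 0, -0.14, 0, 0, 0], grip=0.5)

```text
t: 4.0
tool_pos: [0.5825, 0.2383, 0.2339]
tool_rot: [-0.199, 3.122, 0.008]
contact_force: [0.5, 0.7, 0.7]
opening: 0.0426
grip_force: 0.0
```

```bash
python3 -c "
from h import *
st();row([.4667,-.309,.15],-2.025);row([.4667,-.309,.041],-2.025);row(L([0,.02575,.15]),-1.444)"
```

```text
t 4.0 gp [0.5833 0.2386 0.1799] lamp [0.0042 0.1192 0.1799] yth 0.1271 z [ 0.013  0.006 -1.   ] F [0.5 0.7 0.7] op 0.0426 q6 [ 0.27  0.11  1.67  0.    1.35 -1.43]
row [ 0.3077 -0.8805  0.0418  0.0111  0.0024  1.37  ] rows 14.4
row [ 0.3103 -0.8812  0.2235  0.0111  0.0024  1.37  ] rows 14.4
row [ 0.0066 -0.1556  0.049   0.0091  0.005   1.0001] rows 10.5
```

Call:
apply_moves(rows=[0.3077, -0.8805, 0.04, 0, 0, 0.95, 0.3077, -0.8805, 0.04, 0, 0, 0.95, 0.3077, -0.8805, 0.04, 0, 0, 0.95, 0.3077, -0.8805, 0.04, 0, 0, 0.95, 0.3077, -0.8805, 0.04, 0, 0, 0.95, 0.3077, -0.8805, 0.04, 0, 0, 0.95, 0.3077, -0.8805, 0.04, 0, 0, 0.95, 0.3077, -0.8805, 0.04, 0, 0, 0.95, 0.3077, -0.8805, 0.04, 0, 0, 0.95, 0.3077, -0.8805, 0.04, 0, 0, 0.95, 0.3077, -0.8805, 0.04, 0, 0, 0.95, 0.3077, -0.8805, 0.04, 0, 0, 0.95, 0.3077, -0.8805, 0.04, 0, 0, 0.95], grip=0.7)

```text
t: 5.3
tool_pos: [0.4624, -0.3114, 0.2001]
tool_rot: [-1.985, -2.433, -0.004]
contact_force: [0.1, 0.2, 0.5]
opening: 0.0599
grip_force: 0.0
```

```bash
python3 -c "
from h import *
st();row([.4667,-.309,.15],-2.025);row([.4667,-.309,.041],-2.025)"
```

```text
t 5.3 gp [ 0.4624 -0.3113  0.1461] lamp [-0.185  -0.411   0.1461] yth -1.3684 z [ 0.     0.003 -1.   ] F [0.1 0.2 0.5] op 0.0599 q6 [-0.73 -0.02  1.86  0.    1.3  -0.93]
row [ 0.0026  0.0078 -0.0065  0.     -0.0019  0.418 ] rows 4.4
row [ 0.0021  0.0077  0.1752  0.     -0.0019  0.418 ] rows 4.4
```

Call:
apply_moves(rows=[0.0025, 0.0078, 0, 0, 0, 0.418, 0.0025, 0.0078, 0, 0, 0, 0.418, 0.0025, 0.0078, 0, 0, 0, 0.418, 0.0025, 0.0078, 0, 0, 0, 0.418, 0.0025, 0.0078, 0, 0, 0, 0.418, 0.0025, 0.0078, 0.08, 0, 0, 0.418, 0.0025, 0.0078, 0.14, 0, 0, 0.418, 0.0025, 0.0078, 0.174, 0, 0, 0.418, 0.0025, 0.0078, 0.174, 0, 0, 0.418, 0.0025, 0.0078, 0.174, 0, 0, 0.418])

```text
t: 6.3
tool_pos: [0.4679, -0.3065, 0.0966]
tool_rot: [-2.659, -1.669, -0.003]
contact_force: [-0.3, 0.2, 0.4]
opening: 0.0598
grip_force: 0.0
```

Call:
apply_moves(rows=[0, 0, 0, 0, 0, 0, 0, 0, 0, 0, 0, 0, 0, 0, 0, 0, 0, 0, 0, 0, 0, 0, 0, 0, 0, 0, 0, 0, 0, 0], grip=0.0, grip_force=50)

```text
t: 6.8
tool_pos: [0.4687, -0.3086, 0.0988]
tool_rot: [2.66, 1.666, 0.005]
contact_force: [0.8, 1.9, 7.4]
opening: 0.0321
grip_force: 49.7
```

```bash
python3 -c "
from h import *
st();cap('top')"
```

```text
t 6.8 gp [ 0.4689 -0.3087  0.0448] lamp [-0.1783 -0.4092  0.0448] yth -2.0225 z [ 0.004 -0.    -1.   ] F [0.8 1.9 7.4] op 0.0321 q6 [-0.72  0.12  1.91  0.    1.11 -0.27]
```

Call:
apply_moves(rows=[0, 0, 0, 0, 0, 0, 0, 0, -0.004, 0, 0, 0, 0, 0, -0.008, 0, 0, 0, 0, 0, -0.008, 0, 0, 0], grip=0.6)

```text
t: 7.25
tool_pos: [0.4674, -0.308, 0.1015]
tool_rot: [-2.662, -1.667, -0.002]
contact_force: [0.5, -0.2, 0.1]
opening: 0.0511
grip_force: 0.0
```

```bash
python3 -c "
from h import *
st()"
```

```text
t 7.25 gp [ 0.4674 -0.308   0.0475] lamp [-0.1796 -0.4084  0.0475] yth -2.0224 z [ 0.001  0.001 -1.   ] F [ 0.5 -0.2  0.1] op 0.0511 q6 [-0.72  0.11  1.91  0.    1.12 -0.27]
```

Call:
apply_moves(rows=[0, 0, 0, 0, 0, 0, 0, 0, 0, 0, 0, 0, 0, 0, 0, 0, 0, 0, 0, 0, 0, 0, 0, 0], grip=0.0, grip_force=50)

```text
t: 7.65
tool_pos: [0.4674, -0.308, 0.1015]
tool_rot: [-2.662, -1.668, -0.002]
contact_force: [-1.1, -0.2, 2.4]
opening: 0.0318
grip_force: 49.5
```

```bash
python3 -c "
from h import *
st()"
```

```text
t 7.65 gp [ 0.4675 -0.3079  0.0475] lamp [-0.1796 -0.4083  0.0475] yth -2.0222 z [ 0.001  0.001 -1.   ] F [-1.1 -0.2  2.4] op 0.0318 q6 [-0.72  0.11  1.91  0.    1.12 -0.27]
```

Call:
apply_moves(rows=[0, 0, -0.05, 0, 0, 0, 0, 0, -0.12, 0, 0, 0, 0, 0, -0.18, 0, 0, 0, 0, 0, -0.18, 0, 0, 0, 0, 0, -0.18, 0, 0, 0])

```text
t: 8.15
tool_pos: [0.4672, -0.308, 0.2094]
tool_rot: [-2.662, -1.668, -0.003]
contact_force: [-0.4, 0.4, -2.7]
opening: 0.032
grip_force: 51.7
```

```bash
python3 - <<'E'
from h import *
st()
s,d=cap('side')
o=ctrl.get_obs();m=ctrl.camera_model('side');K=np.array(m['mtx'])
c=np.array(o['tool_pos'])-[0,0,.0607]
p=np.array(m['R'])@c+np.array(m['t']).ravel();u,v=(K@p/p[2])[:2];print(u,v)
u,v=int(u),int(v)
cv2.imwrite('pics/c3.png',cv2.resize(s[v-35:v+35,u-40:u+40],(640,560),interpolation=cv2.INTER_CUBIC))
E
```

```text
t 8.15 gp [ 0.4673 -0.3079  0.1554] lamp [-0.1797 -0.4083  0.1554] yth -2.0223 z [ 0.001  0.001 -1.   ] F [-0.4  0.4 -2.7] op 0.032 q6 [-0.72 -0.03  1.85  0.    1.31 -0.27]
405.52518353192795 303.15183846972275
```

View pics/c3.png

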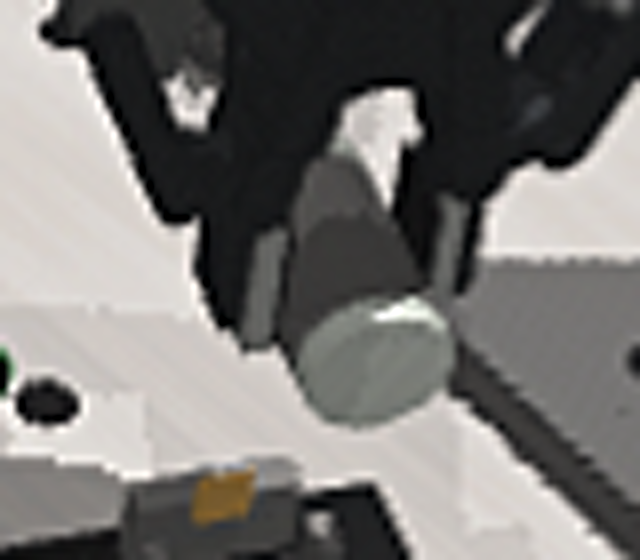

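The crop shows a flat, nub-free end at (375,365), facing −axis. The nub is therefore at the other end, (+.44,+.90), so placing yaw −1.444 is right.

```bash
python3 - <<'E'
from h import *
s,d=load('side');W=cloud('side',d)
np.set_printoptions(precision=4,suppress=True)
m=np.zeros((480,640),np.uint8);cv2.ellipse(m,((412.,313.6),(13,11),0),1,-1)
P=W[m>0];P=P[~np.isnan(P[:,0])];c=np.median(P,0);P=P[np.linalg.norm(P-c,axis=1)<.012]
u,sv,vt=np.linalg.svd(P-P.mean(0));print(len(P),P.mean(0),vt[2],sv)
o=ctrl.get_obs();g=np.array(o['tool_pos']);a=np.array([.4386,.8987,0])
print('flat face rel gp along axis',(P.mean(0)-g)@a, 'lateral',(P.mean(0)-g)@[.8987,-.4386,0],'dz',P.mean(0)[2]-g[2]+.054)
row(L([0,.030,.15]),YAW-np.pi/2)
E
```

```text
95 [ 0.4552 -0.3338  0.149 ] [0.4153 0.9096 0.0158] [0.0584 0.0547 0.0125]
flat face rel gp along axis -0.028665380541495557 lateral 0.0013290426997707803 dz -0.004638425149956098
row [ 0.7754 -0.1468  0.0084 -0.001  -0.002  -0.368 ] rows 9.5
```

```bash
cat >> h.py <<'E'
def crow(cy,cz,phi,x=0,e=.001,dz=-.0067):
    Rx=Ro.from_euler('x',phi).as_matrix()
    row(L(np.array([x,cy,cz])-Rx@[0,e,dz]),YAW-np.pi/2,phi,LR[:,0])
def cst(phi0=None,e=.001,dz=-.0067):
    o=ctrl.get_obs();R=Ro.from_rotvec(o['tool_rot']).as_matrix();g=np.array(o['tool_pos'])+.054*R[:,2]
    R=LR.T@R; phi=np.arctan2(R[1,2],-R[2,2]); roll=np.arctan2(R[0,2],-R[2,2])
    c=toL(g)+Ro.from_euler('x',phi).as_matrix()@[0,e,dz]
    print('cell',(c*1000).round(1),'phi',round(phi,3),'roll',round(roll,3),'yawerr',round(np.arctan2(R[1,1],R[0,1]),3),'F lamp',(LR.T@np.array(o['contact_force'])).round(1),'t',o['t'],'op',o['opening'],'q',np.round(o['q'],2))
E
python3 - <<'E'
from h import *
cst();crow(.035,.15,0);crow(.035,.12,.3)
E
```

```text
cell [-180.4 -406.6  147. ] phi 0.003 roll -0.001 yawerr -0.578 F lamp [-0.7  1.  -2. ] t 8.2 op 0.03173986744172206 q [-0.72 -0.02  1.86  0.    1.31 -0.27]
row [ 0.781  -0.1505 -0.0027 -0.001  -0.002  -0.368 ] rows 9.5
row [ 0.7559 -0.134   0.0522  0.0541  0.1836 -0.3653] rows 9.2
```

Call:
apply_moves(rows=[0.781, -0.1505, 0, 0, 0, -0.368, 0.781, -0.1505, 0, 0, 0, -0.368, 0.781, -0.1505, 0, 0, 0, -0.368, 0.781, -0.1505, 0, 0, 0, -0.368, 0.781, -0.1505, 0, 0, 0, -0.368, 0.781, -0.1505, 0, 0, 0, -0.368, 0.781, -0.1505, 0, 0, 0, -0.368, 0.781, -0.1505, 0, 0, 0, -0.368, 0.781, -0.1505, 0, 0, 0, -0.368, 0.781, -0.1505, 0, 0, 0, -0.368, 0.781, -0.1505, 0, 0, 0, -0.368, 0.781, -0.1505, 0, 0, 0, -0.368, 0.781, -0.1505, 0, 0, 0, -0.368, 0.781, -0.1505, 0, 0, 0, -0.368])

```text
t: 9.6
tool_pos: [0.59, 0.1517, 0.2092]
tool_rot: [-2.078, -2.355, -0.001]
contact_force: [0.5, -1.5, -1.9]
opening: 0.0319
grip_force: 51.5
```

```bash
python3 - <<'E'
from h import *
cst();crow(.035,.10,.3);crow(.035,.063,.3)
E
```

```text
cell [-1.000e-01  3.320e+01  1.485e+02] phi 0.001 roll -0.001 yawerr -0.002 F lamp [ 0.3 -1.5 -1.9] t 9.6 op 0.0318531456560174 q [0.13 0.09 1.73 0.   1.32 0.  ]
row [-0.0269  0.0002  0.0858 -0.0002  0.1901 -0.0011] rows 2.0
row [-0.027   0.0002  0.1475 -0.0002  0.1901 -0.0011] rows 2.0
```

Call:
apply_moves(rows=[-0.027, 0, 0.06, 0, 0.19, -0.001, -0.027, 0, 0.086, 0, 0.19, -0.001, -0.027, 0, 0.086, 0, 0.19, -0.001, -0.027, 0, 0.086, 0, 0.19, -0.001, -0.027, 0, 0.115, 0, 0.19, -0.001, -0.027, 0, 0.147, 0, 0.19, -0.001, -0.027, 0, 0.147, 0, 0.19, -0.001, -0.027, 0, 0.147, 0, 0.19, -0.001])

```text
t: 10.4
tool_pos: [0.5926, 0.1377, 0.1223]
tool_rot: [-1.916, -2.182, -0.29]
contact_force: [0.7, -0.0, -2.1]
opening: 0.0318
grip_force: 51.8
```

```bash
python3 - <<'E'
from h import *
cst();crow(.029,.062,.3);crow(.023,.062,.3);crow(.023,.054,.3)
E
```

```text
cell [ 0.8 36.8 64.6] phi 0.299 roll 0.001 yawerr 0.003 F lamp [ 0.7 -0.1 -2.1] t 10.4 op 0.03175930664265262 q [ 0.01  0.2   1.8   0.32  1.2  -0.25]
row [-0.0138 -0.0014  0.0003  0.0003  0.0005  0.0021] rows 0.2
row [-0.0234 -0.0014 -0.0026  0.0003  0.0005  0.0021] rows 0.3
row [-0.0273 -0.0015  0.0101  0.0003  0.0005  0.0021] rows 0.4
```

Call:
apply_moves(rows=[-0.0138, -0.0014, 0, 0, 0, 0.002, -0.0138, -0.0014, 0, 0, 0, 0.002, -0.0138, -0.0014, 0, 0, 0, 0.002])

```text
t: 10.7
tool_pos: [0.5931, 0.1294, 0.1203]
tool_rot: [-1.92, -2.177, -0.293]
contact_force: [-0.5, 3.8, 0.2]
opening: 0.0318
grip_force: 51.8
```

```bash
python3 - <<'E'
from h import *
cst();crow(.023,.062,.3)
E
```

```text
cell [ 0.3 28.6 62.6] phi 0.301 roll 0.002 yawerr -0.002 F lamp [-0.   3.8  0.2] t 10.7 op 0.031754801314640785 q [-0.01  0.2   1.8   0.32  1.2  -0.26]
row [-0.0092 -0.0003 -0.0019  0.0012 -0.0006 -0.0007] rows 0.1
```

Call:
apply_moves(rows=[-0.0046, 0, -0.001, 0, 0, 0, -0.0092, 0, -0.0019, 0, 0, 0, -0.0092, 0, -0.0019, 0, 0, 0])

```text
t: 11.0
tool_pos: [0.5939, 0.1238, 0.1198]
tool_rot: [-1.92, -2.176, -0.293]
contact_force: [-0.2, 6.0, 3.2]
opening: 0.0322
grip_force: 51.9
```

```bash
python3 - <<'E'
from h import *
cst();crow(.0228,.058,.3);crow(.0228,.054,.3)
E
```

```text
cell [ 0.4 23.  62.1] phi 0.301 roll 0.002 yawerr -0.002 F lamp [0.6 5.9 3.2] t 11.0 op 0.03219430256996818 q [-0.02  0.2   1.8   0.32  1.21 -0.27]
row [-0.0021 -0.0005  0.0065  0.0011 -0.0009 -0.0008] rows 0.1
row [-0.0041 -0.0005  0.0129  0.0011 -0.0009 -0.0008] rows 0.2
```

Call:
apply_moves(rows=[-0.0021, -0.0005, 0.0065, 0, 0, 0, -0.0041, -0.0005, 0.0129, 0, 0, 0, -0.0041, -0.0005, 0.0129, 0, 0, 0])

```text
t: 11.3
tool_pos: [0.5934, 0.1241, 0.1111]
tool_rot: [-1.92, -2.176, -0.293]
contact_force: [2.2, 6.9, -0.1]
opening: 0.0318
grip_force: 51.8
```

```bash
python3 - <<'E'
from h import *
cst();crow(.0230,.0512,.2);crow(.0232,.0482,.1);crow(.0232,.0450,0)
E
```

```text
cell [-0.  23.3 53.4] phi 0.302 roll 0.002 yawerr -0.002 F lamp [ 3.   6.5 -0.1] t 11.3 op 0.03178167025395805 q [-0.02  0.21  1.8   0.32  1.19 -0.27]
row [ 0.0087  0.0002  0.0037  0.001  -0.0647 -0.0008] rows 0.7
row [ 0.0175  0.0002  0.0099  0.001  -0.1284 -0.0009] rows 1.3
row [ 2.58e-02  1.00e-04  1.74e-02  9.00e-04 -1.92e-01 -9.00e-04] rows 2.0
```

Call:
apply_moves(rows=[0.0043, 0.0008, 0.0018, 0, -0.032, 0, 0.0087, 0.001, 0.0037, 0, -0.0647, 0, 0.0087, 0.001, 0.0037, 0, -0.0647, 0, 0.0087, 0.001, 0.0037, 0, -0.0647, 0])

```text
t: 11.7
tool_pos: [0.5927, 0.1301, 0.1099]
tool_rot: [-1.974, -2.239, -0.198]
contact_force: [0.1, 7.5, -1.7]
opening: 0.0316
grip_force: 51.5
```

```bash
python3 - <<'E'
from h import *
cst();crow(.0232,.0482,.1,.0004);crow(.0232,.0450,0,.0004)
E
```

```text
cell [-0.1 23.4 50.6] phi 0.2 roll 0.0 yawerr -0.001 F lamp [ 1.1  7.4 -1.7] t 11.7 op 0.03156404344613919 q [ 0.03  0.2   1.8   0.22  1.17 -0.19]
row [ 0.0089  0.0008  0.0041  0.     -0.0635 -0.0005] rows 0.7
row [ 0.0179  0.0008  0.0107  0.     -0.1272 -0.0005] rows 1.3
```

Call:
apply_moves(rows=[0.0045, 0.0008, 0.002, 0, -0.032, 0, 0.0089, 0.0008, 0.0041, 0, -0.0635, 0, 0.0089, 0.0008, 0.0041, 0, -0.0635, 0])

```text
t: 12.0
tool_pos: [0.5919, 0.1363, 0.1079]
tool_rot: [-2.026, -2.299, -0.1]
contact_force: [-0.2, 6.1, -2.4]
opening: 0.0315
grip_force: 51.5
```

```bash
python3 - <<'E'
from h import *
cst();crow(.0232,.0450,0,.0004)
E
```

```text
cell [-0.1 23.6 47.6] phi 0.099 roll -0.001 yawerr -0.0 F lamp [ 0.5  6.1 -2.4] t 12.0 op 0.03147259493902955 q [ 0.07  0.21  1.8   0.11  1.15 -0.1 ]
row [ 0.0089  0.0008  0.0046 -0.0007 -0.0633 -0.0002] rows 0.7
```

Call:
apply_moves(rows=[0.0045, 0.0006, 0.0023, 0, -0.032, 0, 0.0089, 0.0006, 0.005, 0, -0.0633, 0, 0.0089, 0.0006, 0.005, 0, -0.0633, 0])

```text
t: 12.3
tool_pos: [0.5914, 0.1419, 0.1056]
tool_rot: [-2.076, -2.356, 0.002]
contact_force: [-3.2, 6.9, -0.7]
opening: 0.0315
grip_force: 52.0
```

```bash
python3 - <<'E'
from h import *
cst();crow(.0257,.0447,0,.0004)
E
```

```text
cell [ 0.  23.3 44.9] phi 0.0 roll -0.002 yawerr -0.0 F lamp [-2.4  7.2 -0.7] t 12.3 op 0.03151898496833247 q [ 0.11  0.21  1.79  0.    1.14 -0.01]
row [ 0.004   0.0004  0.0003 -0.0011 -0.     -0.0001] rows 0.0
```

Call:
apply_moves(rows=[0.004, -0.0004, 0.001, 0, 0, 0, 0.004, -0.0004, 0.001, 0, 0, 0, 0.004, -0.0004, 0.001, 0, 0, 0])

```text
t: 12.6
tool_pos: [0.5913, 0.1431, 0.1055]
tool_rot: [-2.078, -2.355, 0.001]
contact_force: [-3.0, 5.6, 1.1]
opening: 0.0317
grip_force: 52.1
```

```bash
python3 - <<'E'
from h import *
cst()
E
```

```text
cell [ 0.1 24.5 44.8] phi 0.0 roll -0.001 yawerr -0.002 F lamp [-2.3  5.9  1.1] t 12.6 op 0.031725297181027935 q [ 0.12  0.21  1.79  0.    1.14 -0.01]
```

Call:
apply_moves(rows=[0, 0, 0, 0, 0, 0, 0, 0, 0, 0, 0, 0, 0, 0, 0, 0, 0, 0, 0, 0, -0.06, 0, 0, 0, 0, 0, -0.14, 0, 0, 0, 0, 0, -0.2, 0, 0, 0, 0, 0, -0.2, 0, 0, 0], grip=0.55)

```text
t: 13.3
tool_pos: [0.5955, 0.1428, 0.2339]
tool_rot: [2.072, 2.348, 0.015]
contact_force: [0.7, -0.1, 1.2]
opening: 0.0471
grip_force: 0.0
```

```bash
python3 - <<'E'
from h import *
cst()
np.set_printoptions(precision=4,suppress=True)
s,d=cap('side');W=cloud('side',d)
T=(W-O)@LR
m=(abs(T[...,0])<.014)&(T[...,1]>-.01)&(T[...,1]<.065)&(T[...,2]>.045)&(T[...,2]<.075)
P=T[m];print(len(P))
for a in np.arange(-.01,.065,.005):
    q=P[(P[:,1]>=a)&(P[:,1]<a+.005)]
    if len(q):
        k=q[q[:,2]>np.percentile(q[:,2],85)];print(round(a,3),len(q),q[:,2].max().round(4),k[:,0].mean().round(4))
v,u=np.where(m);cu,cv_=int(u.mean()),int(v.mean())
cv2.imwrite('pics/c4.png',cv2.resize(s[cv_-40:cv_+40,cu-50:cu+50],(750,600),interpolation=cv2.INTER_CUBIC))
E
```

```text
cell [  5.   23.6 173.2] phi -0.002 roll 0.014 yawerr -0.002 F lamp [ 0.7 -0.2  1.2] t 13.3 op 0.04709959936585612 q [ 0.11  0.07  1.72 -0.    1.34 -0.01]
255
-0.01 17 0.0615 0.0042
-0.005 35 0.0637 0.0012
0.0 17 0.0625 -0.0003
0.005 23 0.0645 -0.0018
0.01 8 0.0613 0.0009
0.015 20 0.0622 0.0027
0.02 18 0.0628 -0.0013
0.025 17 0.0659 -0.0028
0.03 21 0.0619 0.0002
0.035 22 0.0648 -0.0015
0.04 11 0.0635 -0.0035
0.045 17 0.0656 -0.0004
0.05 12 0.0621 -0.0013
0.055 8 0.0596 0.0048
0.06 9 0.0545 -0.0079
```

View pics/c4.png

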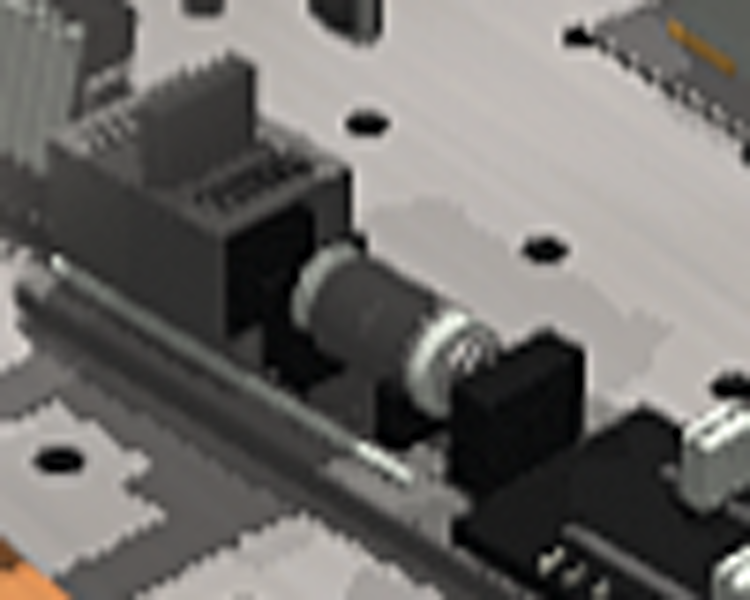

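The crop shows the cell lying level on its saddles, flat end at the spring (460,370) and nub end at the tab (325,270). The cover is open behind it. Now I'll shut the cover.

```bash
python3 - <<'E'
from h import *
row(L([0,.115,.15]),YAW);row(L([0,.115,.092]),YAW)
E
```

```text
row [ 0.1539 -0.0054  0.0437  0.0036  0.0051 -1.0012] rows 10.5
row [ 0.154  -0.0062  0.1404  0.0036  0.0051 -1.0012] rows 10.5
```

Call:
apply_moves(rows=[0.154, -0.0054, 0.02, 0, 0, -1.0, 0.154, -0.0054, 0.02, 0, 0, -1.0, 0.154, -0.0054, 0.02, 0, 0, -1.0, 0.154, -0.0054, 0.02, 0, 0, -1.0, 0.154, -0.0054, 0.02, 0, 0, -1.0, 0.154, -0.0054, 0.02, 0, 0, -1.0, 0.154, -0.0054, 0.02, 0, 0, -1.0, 0.154, -0.0054, 0.02, 0, 0, -1.0, 0.154, -0.0054, 0.02, 0, 0, -1.0, 0.154, -0.0054, 0.02, 0, 0, -1.0, 0.154, -0.0054, 0.02, 0, 0, -1.0, 0.154, -0.0054, 0.02, 0, 0, -1.0, 0.154, -0.0054, 0.02, 0, 0, -1.0])

```text
t: 14.65
tool_pos: [0.5767, 0.2338, 0.2123]
tool_rot: [0.193, -3.134, 0.002]
contact_force: [-0.9, 0.3, 1.1]
opening: 0.0471
grip_force: 0.0
```

```bash
python3 - <<'E'
from h import *
st();row(L([0,.115,.092]),YAW)
E
```

```text
t 14.65 gp [0.5766 0.2337 0.1583] lamp [-0.003   0.1152  0.1583] yth 0.1233 z [-0.002 -0.002 -1.   ] F [-0.9  0.3  1.1] op 0.0471 q6 [ 0.27  0.12  1.7  -0.    1.33 -1.43]
row [-0.005  -0.0003  0.1106 -0.0008 -0.0011 -0.002 ] rows 1.3
```

Call:
apply_moves(rows=[-0.005, 0, 0.06, 0, 0, -0.002, -0.005, 0, 0.11, 0, 0, -0.002, -0.005, 0, 0.11, 0, 0, -0.002, -0.005, 0, 0.11, 0, 0, -0.002])

```text
t: 15.05
tool_pos: [0.5798, 0.2343, 0.1471]
tool_rot: [0.2, -3.134, 0.002]
contact_force: [0.6, -0.2, -0.3]
opening: 0.047
grip_force: 0.0
```

Call:
apply_moves(rows=[0, 0, 0, 0, 0, 0, 0, 0, 0, 0, 0, 0, 0, 0, 0, 0, 0, 0, 0, 0, 0, 0, 0, 0, 0, 0, 0, 0, 0, 0], grip=0.0, grip_force=30)

```text
t: 15.55
tool_pos: [0.5814, 0.2342, 0.1501]
tool_rot: [-0.201, 3.132, -0.002]
contact_force: [0.1, -3.9, 6.6]
opening: 0.0112
grip_force: 32.0
```

Call:
apply_moves(rows=[0, -0.03, 0, 0, 0, 0, 0, -0.06, 0, 0, 0, 0, 0, -0.09, 0, 0, 0, 0, 0, -0.12, 0, 0, 0, 0, 0, -0.14, 0, 0, 0, 0, 0, -0.148, 0, 0, 0, 0, 0, -0.148, 0, 0, 0, 0, 0, -0.148, 0, 0, 0, 0])

```text
t: 16.35
tool_pos: [0.5927, 0.1458, 0.1501]
tool_rot: [-0.2, 3.132, -0.002]
contact_force: [-0.2, -2.9, 6.6]
opening: 0.0113
grip_force: 32.1
```

```bash
python3 - <<'E'
from h import *
st()
E
```

```text
t 16.35 gp [0.5929 0.1457 0.0961] lamp [0.0021 0.0259 0.0961] yth 0.1277 z [ 0.004 -0.001 -1.   ] F [-0.2 -2.9  6.6] op 0.0113 q6 [ 0.12  0.16  1.77 -0.    1.21 -1.58]
```

Call:
apply_moves(rows=[0, -0.006, 0, 0, 0, 0, 0, -0.006, 0, 0, 0, 0, 0, -0.006, 0, 0, 0, 0, 0, -0.006, 0, 0, 0, 0])

```text
t: 16.75
tool_pos: [0.5929, 0.1443, 0.1501]
tool_rot: [-0.201, 3.131, 0.005]
contact_force: [-0.7, 5.3, 5.8]
opening: 0.0112
grip_force: 32.1
```

```bash
python3 - <<'E'
from h import *
st()
E
```

```text
t 16.75 gp [0.5931 0.1445 0.0961] lamp [0.0021 0.0247 0.0961] yth 0.128 z [ 0.003  0.004 -1.   ] F [-0.7  5.3  5.8] op 0.0112 q6 [ 0.12  0.16  1.77  0.    1.21 -1.58]
```

Call:
apply_moves(rows=[0, 0, 0, 0, 0, 0, 0, 0, 0, 0, 0, 0, 0, 0, -0.05, 0, 0, 0, 0, 0, -0.1, 0, 0, 0, 0, 0, -0.1, 0, 0, 0], grip=0.5)

```text
t: 17.25
tool_pos: [0.5943, 0.1429, 0.2128]
tool_rot: [-0.2, 3.126, -0.001]
contact_force: [0.4, -0.5, 0.5]
opening: 0.0426
grip_force: 0.0
```

```bash
python3 - <<'E'
from h import *
st();row(L([-.022,-.146,.14]),YAW);row(L([-.022,-.146,.054]),YAW)
E
```

```text
t 17.25 gp [0.5948 0.1429 0.1588] lamp [0.0036 0.0228 0.1588] yth 0.128 z [ 0.009  0.    -1.   ] F [ 0.4 -0.5  0.5] op 0.0426 q6 [ 0.11  0.09  1.73 -0.    1.31 -1.58]
row [ 0.0426 -0.2813  0.0313 -0.0007  0.0056  0.0009] rows 3.4
row [ 0.0438 -0.2812  0.1746 -0.0007  0.0056  0.0009] rows 4.0
```

Call:
apply_moves(rows=[0.0426, -0.2813, 0, 0, 0.004, 0, 0.0426, -0.2813, 0, 0, 0.004, 0, 0.0426, -0.2813, 0, 0, 0.004, 0, 0.0426, -0.2813, 0, 0, 0.004, 0, 0.0426, -0.2813, 0, 0, 0.004, 0, 0.0426, -0.2813, 0.04, 0, 0.004, 0, 0.0426, -0.2813, 0.04, 0, 0.004, 0])

```text
t: 17.95
tool_pos: [0.586, -0.027, 0.1799]
tool_rot: [0.201, -3.122, -0.001]
contact_force: [-1.2, 0.2, 0.2]
opening: 0.043
grip_force: 0.0
```

```bash
python3 - <<'E'
from h import *
st();row(L([-.022,-.146,.054]),YAW)
E
```

```text
t 17.95 gp [ 0.5853 -0.027   0.1259] lamp [-0.0273 -0.1445  0.1259] yth 0.1283 z [-0.013 -0.    -1.   ] F [-1.2  0.2  0.2] op 0.043 q6 [-0.17  0.08  1.8  -0.    1.28 -1.87]
row [-0.0092 -0.0025  0.1197  0.001  -0.0082  0.0011] rows 1.4
```

Call:
apply_moves(rows=[-0.008, -0.0025, 0, 0, -0.005, 0, -0.008, -0.0025, 0.06, 0, -0.005, 0, -0.008, -0.0025, 0.119, 0, -0.005, 0, -0.008, -0.0025, 0.119, 0, -0.005, 0, -0.008, -0.0025, 0.119, 0, -0.005, 0])

```text
t: 18.45
tool_pos: [0.593, -0.0283, 0.1129]
tool_rot: [-0.202, 3.134, -0.001]
contact_force: [0.4, -0.0, 0.9]
opening: 0.0428
grip_force: 0.0
```

```bash
python3 - <<'E'
from h import *
st()
E
```

```text
t 18.45 gp [ 0.5931 -0.0283  0.0589] lamp [-0.0197 -0.1468  0.0589] yth 0.129 z [ 0.002 -0.    -1.   ] F [ 0.4 -0.   0.9] op 0.0428 q6 [-0.17  0.17  1.82 -0.    1.14 -1.87]
```

Call:
apply_moves(rows=[0.003, 0, 0.007, 0, 0, 0, 0.003, 0, 0.007, 0, 0, 0, 0.003, 0, 0.007, 0, 0, 0])

```text
t: 18.75
tool_pos: [0.5918, -0.0291, 0.1099]
tool_rot: [-0.201, 3.131, -0.002]
contact_force: [-0.4, -0.4, 0.0]
opening: 0.0429
grip_force: 0.0
```

Call:
apply_moves(rows=[0, 0, 0, 0, 0, 0, 0, 0, 0, 0, 0, 0, 0, 0, 0, 0, 0, 0, 0, 0, 0, 0, 0, 0], grip=0.0, grip_force=20)

```text
t: 19.15
tool_pos: [0.5912, -0.029, 0.1089]
tool_rot: [-0.201, 3.133, -0.001]
contact_force: [-1.1, 1.0, 3.0]
opening: 0.0113
grip_force: 26.0
```

```bash
python3 - <<'E'
from h import *
st()
E
```

```text
t 19.15 gp [ 0.5914 -0.029   0.0549] lamp [-0.0215 -0.1473  0.0549] yth 0.1281 z [ 0.003 -0.    -1.   ] F [-1.1  1.   3. ] op 0.0113 q6 [-0.17  0.17  1.83  0.    1.14 -1.87]
```

Call:
apply_moves(rows=[0, 0.022, 0, 0, 0, 0, 0, 0.044, 0, 0, 0, 0, 0, 0.066, 0, 0, 0, 0, 0, 0.087, 0, 0, 0, 0, 0, 0.087, 0, 0, 0, 0, 0, 0.087, 0, 0, 0, 0])

```text
t: 19.75
tool_pos: [0.5843, 0.0249, 0.1089]
tool_rot: [-0.203, 3.132, 0.001]
contact_force: [-1.1, 1.1, 5.2]
opening: 0.0114
grip_force: 26.4
```

```bash
python3 - <<'E'
from h import *
st()
E
```

```text
t 19.75 gp [0.5844 0.025  0.0549] lamp [-0.0215 -0.0928  0.0549] yth 0.1295 z [ 0.003  0.001 -1.   ] F [-1.1  1.1  5.2] op 0.0114 q6 [-0.09  0.16  1.85  0.    1.13 -1.79]
```

Call:
apply_moves(rows=[0, -0.0036, 0, 0, 0, 0, 0, -0.0036, 0, 0, 0, 0, 0, -0.0036, 0, 0, 0, 0, 0, -0.0036, 0, 0, 0, 0])

```text
t: 20.15
tool_pos: [0.5846, 0.0223, 0.1088]
tool_rot: [-0.202, 3.132, 0.001]
contact_force: [-1.8, 1.9, 5.6]
opening: 0.0116
grip_force: 26.4
```

```bash
python3 - <<'E'
from h import *
st()
E
```

```text
t 20.15 gp [0.5848 0.0224 0.0548] lamp [-0.0215 -0.0955  0.0548] yth 0.129 z [ 0.003  0.001 -1.   ] F [-1.8  1.9  5.6] op 0.0116 q6 [-0.09  0.16  1.85  0.    1.13 -1.79]
```

Call:
apply_moves(rows=[0, 0, 0, 0, 0, 0, 0, 0, 0, 0, 0, 0, 0, 0, -0.06, 0, 0, 0, 0, 0, -0.14, 0, 0, 0, 0, 0, -0.25, 0, 0, 0, 0.15, -0.1, -0.25, 0, 0, 0, 0.4, -0.3, -0.25, 0, 0, 0, 0.4, -0.3, -0.25, 0, 0, 0, 0.4, -0.3, -0.25, 0, 0, 0, 0.4, -0.3, -0.25, 0, 0, 0, 0.4, -0.3, -0.25, 0, 0, 0, 0.4, -0.3, -0.25, 0, 0, 0], grip=0.4)

```text
t: 21.35
tool_pos: [0.3662, -0.1914, 0.2576]
tool_rot: [-0.189, 3.135, -0.003]
contact_force: [-0.2, -0.4, -0.7]
opening: 0.0343
grip_force: 0.0
```

```bash
python3 - <<'E'
from h import *
np.set_printoptions(precision=4,suppress=True)
st()
im,d=cap('top');T=(cloud('top',d)-O)@LR
m=((T[...,2]>.052)&(T[...,2]<.066)&(abs(T[...,0])<.04)&(T[...,1]>-.17)&(T[...,1]<-.06)).astype(np.uint8)
n,l,s,c=cv2.connectedComponentsWithStats(m,connectivity=4)
for i in range(1,n):
    if s[i,4]>8: P=T[l==i];print('cap',len(P),P.mean(0),P.min(0),P.max(0))
P=T[(T[...,2]>.085)&(T[...,2]<.105)&(abs(T[...,0])<.03)&(abs(T[...,1]-.05)<.08)];print('ridge',len(P),P.mean(0))
cv2.imwrite('pics/c5.png',cv2.resize(im[185:255,210:370],(800,350),interpolation=cv2.INTER_CUBIC))
E
```

```text
t 21.35 gp [ 0.3663 -0.1915  0.2036] lamp [-0.2653 -0.2801  0.2036] yth 0.1203 z [ 0.001 -0.002 -1.   ] F [-0.2 -0.4 -0.7] op 0.0343 q6 [-0.66 -0.47  2.13 -0.    1.47 -2.35]
cap 40 [ 0.0228 -0.0941  0.0576] [ 0.0113 -0.0998  0.0523] [ 0.0353 -0.0882  0.0652]
cap 42 [-0.0214 -0.0958  0.0582] [-0.0335 -0.1016  0.0528] [-0.0086 -0.0899  0.0659]
ridge 85 [-0.0003  0.0244  0.0967]
```

View pics/c5.png

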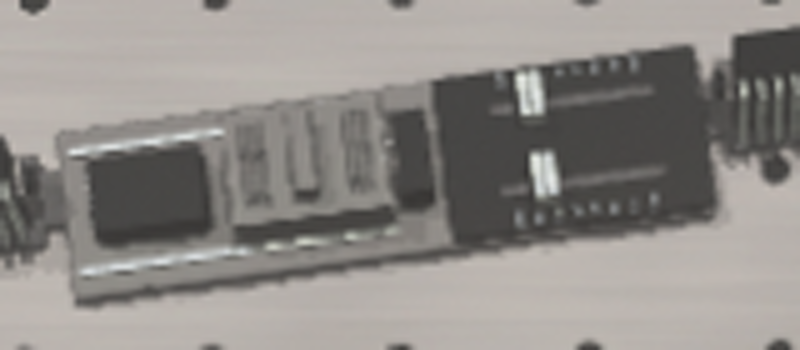

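The caps are level within 2 mm (far at (530,93), near at (545,173), along the slanted axis). The cover is shut, with its ridge at lamp y 24.4. I'm handing in.

```bash
python3 -c "
from station import ctrl
print(ctrl.finish_job())"
```

```text
the job is handed in; nothing more can be done
None
```

I handed the job in at about 21.4 s. The charged cell lies in the bay, the cover is shut, and the near slider is about 2 mm from level with the far one; the hand-in gave no verdict, so I don't know the result.

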